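Pump up the edge-paint sprayer's air reservoir

ROBOT

A 6-joint arm with a two-finger parallel gripper is mounted at the origin on the work surface. World frame = base frame: x ahead of the robot, y to its left, z up, the work surface at z = 0. Lengths are in mm, angles in rad, forces in N, time in s.
With the tool pointing down it reaches from about 350 to 975 mm from the base axis. Payload 7.1 kg.
Tool frame: the origin (TCP) lies on the front face of the gripper's body, between the roots of the fingers; the fingertips stand 80 mm ahead of it and the grasp point (between the pads) lies 61 mm ahead of it (env.tips_ahead is the distance from the TCP to the fingertips, in mm); z points along the fingers, y is the direction in which the jaws open and shut (so a half turn about z gives the same grasp; the last joint's range is limited). The gripper opens to 88 mm and grips with 3 to 60 N. Pads are 20 mm wide; open, the fingers measure 115 mm over their backs; the gripper's body (75 mm by 178 mm) begins 61 mm behind the grasp point.
Start: joints at [1.291, 0.423, 1.63, -0, 1.089, -0.019], TCP at [161.127, 603.857, 302.675] pointing down, gripper open.
Joint ranges: [-3, 3], [-0.9, 2.11], [0.09, 2.58], [-1.31, 4.45], [0.11, 2.69], [-2.54, 2.54]. Speed limits (rad/s): [2.39, 2.39, 3.01, 3.14, 3.14, 3.14].

INTERFACE

Orientations are given as a unit quaternion [x, y, z, w].
In Python, from station import env, set_gripper, viewer, workorder gives the robot as it stands. Calls block until the motion is done:
- env.reach(position, orientation): joint-space move of the TCP to a pose.
- env.move_l(position, rot=None, rate=150, f_stop=None): straight line of the TCP; rot=None keeps the orientation; rate is the mean speed in mm/s. With f_stop (N) it stops when the force on the tool has changed by that much, and returns True; else False.
- env.move_joints(angles): joint-space move.
- set_gripper(opening): finger opening in mm; the grip force is fixed at half the most; returns when the fingers have stopped.
- env.hold(seconds).
- env.ik(position, orientation): joint angles nearest the present ones, or None.
- env.read_state(): the state.
- viewer.camera(name): name is "scene" or "top" or "wrist"; returns the picture (420x560x3 uint8, blue, green, red); there is no depth.
- viewer.camera_params(name): a dict with "fx", "fy", "cx", "cy" (pixels), "dist" ([k1, k2, p1, p2, k3] as OpenCV has them; the pictures are not rectified), "pose" (4x4, takes a point from camera to world coordinates); the wrist camera has in their place "tool_from_camera" (4x4, takes a point from camera to tool coordinates, whose origin is the TCP and whose axes are the flange's). Camera axes: x right, y up, looking along -z (the intrinsics and any distortion apply to the point x, -y, -z); pixel columns grow to the right and rows downward; lengths in mm; the calibration is good to about 2 mm. A picture is of the moment at which its call begins: read the wrist's pose just before it. camera_params takes no time and is no camera call.
A pose or a line that the arm cannot do raises env.IKError and nothing moves.
- workorder.sign_off(): hands the job in, once; it reports no verdict.
The state is a dict: "time_s": time; "qpos": joint angles; "dq": joint speeds; "tau": joint torques, N m; "tool_pos": TCP position; "orientation": TCP orientation; "force": force on the tool from outside, world axes, zero at the start; "wrist_torque": the same for the moment, N m; "width": finger opening in mm.
Only numpy, scipy, OpenCV 4.12 (cv2) and the standard library are available. Lean on these libraries where they do the work, as an engineer would, in place of code of your own. Each camera call takes 0.05 s, during which the arm holds its last target.

TASK

Pump up the sprayer's air reservoir: press the round wooden palm pad on top fully down and let it spring fully back up, again and again, until the indicator pin on the post beside it stands fully out, and finish with the pad back up. Use the fingertips only; do not touch the pin, and leave the jar, the bottle and the wooden slicker standing where they are.

Things in the scene. Friction and masses are not known exactly. Their poses are not given: they have to be found in the camera images.
- pump: The pump stand, screwed to the bench: a dark wooden board (x -80 to +142 mm, y +-75 mm, 12 mm thick) with a grey steel air reservoir (124 mm across, 106 mm high), a pump barrel on it (48 mm across, top at 146 mm) and a dark steel indicator post at x = 106 mm whose head (30 mm across, x 86 to 126 mm) lies level, 80 to 110 mm up. Origin: on the bench under the plunger's axis; x points to the post, z up.
- plunger_top (a point): Centre of the flat top of the palm pad: a dark wooden disc 84 mm across (flat top 76 mm across, about 20 mm thick) on a 16 mm steel rod, 190 mm above the bench when up. It moves straight down with the plunger, 25 mm at most.
- plunger (a joint): How far the plunger is pressed: 0 m up, 0.025 m at its bottom stop. A spring returns it, 4 N (up) to 9 N (down); moving it down takes some 3 N more. Only down strokes pump, and longer ones pump more; the last must go at least 20 mm down. 3 to 5 full strokes are needed, depending on the air left in it; more do no harm.
- pin: The indicator pin, a brass pin 12 mm across that comes out level from the end of the post's head, away from the plunger (along the pump's +x), 95 mm above the bench. Origin: centre of its end face, 127 mm from the plunger's axis when fully in and 147 mm when fully out.
- pin_out (a joint): How far the indicator pin stands out, in m: 0 fully in, 0.020 fully out. It starts 0 to 2 mm out, creeps to 4 or 5 mm as the reservoir fills, then pops out by itself to 20 mm during the last stroke, and stays out.
- jar: A loose amber glass jar with a steel lid, 56 mm across, 75 mm high, standing beside the board. Origin: centre of its underside. Leave it alone.
- bottle: A loose white plastic bottle, 40 mm across, 105 mm high, standing beside the board. Origin: centre of its underside. Leave it alone.
- slicker: A loose turned wooden edge slicker, 40 mm across, 75 mm high, standing on end beside the board. Origin: centre of its underside. Leave it alone.

How it is judged:
By the outcome, as a careful person would: the job done as asked, in the order asked, and still so for the second after the job is handed in, with the robot touching nothing.
It also fails if it takes over 48 s, if anything falls off the work surface, if the arm or the gripper's body presses on something with over 40 N, if the wrist force passes 120 N, or if a joint passes its speed limit or range.

## Working session

There is one attempt and no reset: what is moved stays moved. The work goes in short steps, each a Python script; the robot and the scene stay as the last script left them, time stands still between calls to the robot, and variables do not carry over. Pictures are saved under pics/ and viewed, and the job is handed in when it is done.

```bash
mkdir -p pics; ls
python3 - <<'E'
from station import env, set_gripper, viewer, workorder
import cv2
for n in ["scene","top","wrist"]:
    cv2.imwrite(f"pics/{n}0.png",viewer.camera(n)); p=viewer.camera_params(n); print(n,p)
print(env.read_state(), env.tips_ahead)
E
```

```text
pics
scene {'fx': 395.52434960313883, 'fy': 395.52434960313883, 'cx': 280.7980770779115, 'cy': 209.4754210295693, 'dist': array([-0.11535702,  0.        ,  0.        ,  0.        ,  0.        ]), 'pose': array([[ 8.23800734e-01, -4.87876418e-01,  2.88667546e-01,
         7.92089960e+02],
       [ 5.66739039e-01,  6.97481632e-01, -4.38550152e-01,
        -2.59548994e+02],
       [ 1.26179664e-02,  5.24877104e-01,  8.51084492e-01,
         7.01674566e+02],
       [ 0.00000000e+00,  0.00000000e+00,  0.00000000e+00,
         1.00000000e+00]])}
top {'fx': 486.76759946177214, 'fy': 486.76759946177214, 'cx': 281.91138092326537, 'cy': 213.51263229057406, 'dist': array([0.02169381, 0.        , 0.        , 0.        , 0.        ]), 'pose': array([[-4.71313450e-03,  9.89383167e-01, -1.45254036e-01,
         4.59565937e+02],
       [-9.99987383e-01, -4.41067743e-03,  2.40423632e-03,
         5.00725734e+01],
       [ 1.73804224e-03,  1.45263535e-01,  9.89391472e-01,
         8.65197167e+02],
       [ 0.00000000e+00,  0.00000000e+00,  0.00000000e+00,
         1.00000000e+00]])}
wrist {'fx': 357.1
[... 527 characters left out ...]
]])}
{'time_s': 0.15, 'qpos': array([ 1.29101430e+00,  4.23676180e-01,  1.63047475e+00, -1.16012925e-05,
        1.08857381e+00, -1.89834494e-02]), 'dq': array([-7.64660613e-04, -3.00431095e-03, -3.32638148e-03, -2.34547296e-05,
        3.02795616e-04,  1.45556906e-03]), 'tau': array([ 9.76903857e-05, -5.44984210e+01, -2.73922348e+01,  6.44764351e-02,
        2.04871525e-02, -9.30841111e-05]), 'tool_pos': array([161.03773892, 603.56997846, 302.08901781]), 'orientation': array([ 1.30027362e-01,  9.91510244e-01, -5.60501888e-04, -7.91622132e-05]), 'force': array([0.54828638, 0.12124081, 0.14848004]), 'wrist_torque': array([-0.02143226, -0.00165963, -0.03479661]), 'width': 87.760335328719} 80.0
```

View pics/scene0.png

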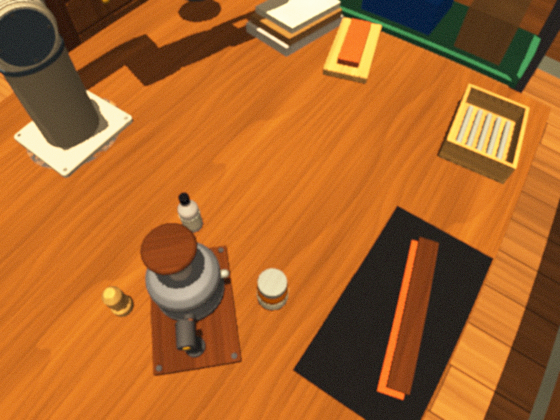

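View pics/top0.png

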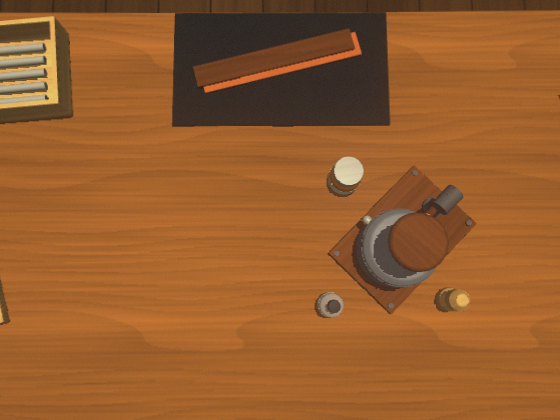

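The scene view shows the pad at about (169,248) and the post at (190,345). In the top view the pad is at (418,242), the post head at (449,200), and the board screws at (414,173), (469,222), (391,306) and (336,254). The jar is at (348,172), the bottle at (331,306) and the slicker at (458,300).

```bash
cat > h.py <<'E'
import cv2,numpy as np
from station import env,set_gripper,viewer,workorder
def ray(n,uv):
    p=viewer.camera_params(n);K=np.array([[p['fx'],0,p['cx']],[0,p['fy'],p['cy']],[0,0,1]])
    x,y=cv2.undistortPoints(np.array([[uv]],float),K,p['dist'])[0,0]
    T=p['pose'];return T[:3,3],T[:3,:3]@np.array([x,-y,-1])
def onz(n,uv,z):
    o,d=ray(n,uv);return o+d*(z-o[2])/d[2]
E
python3 - <<'E'
from h import *
c=[onz("top",u,12)[:2] for u in [(415,173),(469,222.5),(391,306),(336,254)]]
for q in c: print("screw",q.round(1))
print("sides",[round(float(np.linalg.norm(c[i]-c[(i+1)%4])),1) for i in range(4)])
for n,roi in [("top",(385,205,455,280)),("scene",(135,218,205,282))]:
    im=cv2.imread(f"pics/{n}0.png");x0,y0,x1,y1=roi
    hsv=cv2.cvtColor(im,cv2.COLOR_BGR2HSV)
    for b in [80,95,110]:
        pass
    m=((hsv[...,1]>120)&(hsv[...,2]<150)&(hsv[...,2]>60)).astype(np.uint8)*255
    cv2.imwrite(f"pics/m_{n}.png",np.hstack([cv2.resize(im[y0-10:y1+10,x0-10:x1+10],None,fx=4,fy=4,interpolation=0),cv2.cvtColor(cv2.resize(m[y0-10:y1+10,x0-10:x1+10],None,fx=4,fy=4,interpolation=0),cv2.COLOR_GRAY2BGR)]))
E
```

```text
screw [ 657.1 -190.7]
screw [ 567.3 -281.6]
screw [ 423.1 -139. ]
screw [512.8 -46.3]
sides [127.8, 202.9, 129.0, 204.2]
```

View pics/m_top.png

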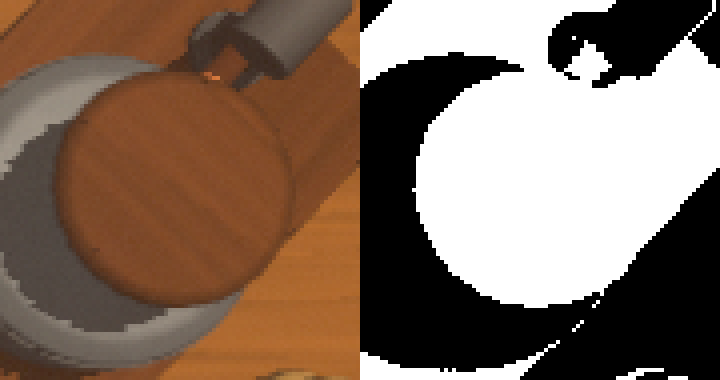

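View pics/m_scene.png

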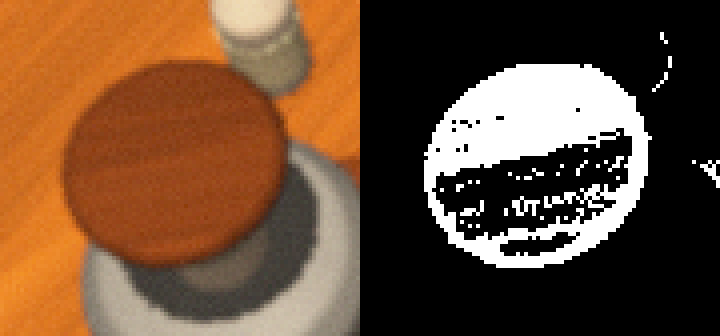

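The top crop shows the disc spanning crop x 57–292 and y 70–307, so its centre is at image (418.6,242.1). The scene crop puts it at about (168.9,248). I'll cast both rays and compare them with the board axis.

Run:
```python
from h import *
for z in (180,190): print(z,onz("top",(418.6,242.1),z).round(1), onz("scene",(168.9,248),z).round(1))
a,b=ray("top",(418.6,242.1)),ray("scene",(168.9,248))
s=np.linalg.lstsq(np.c_[a[1],-b[1]],b[0]-a[0],rcond=None)[0]
print("tri",(a[0]+s[0]*a[1]).round(1),(b[0]+s[1]*b[1]).round(1))
c=np.array([onz("top",u,12)[:2] for u in [(415,173),(469,222.5),(391,306),(336,254)]])
ax=(c[0]+c[1]-c[2]-c[3]);ax/=np.linalg.norm(ax)
print("axis",ax,np.degrees(np.arctan2(ax[1],ax[0])),"origin from board",c.mean(0)-31*ax)
print("jar",onz("top",(348.5,171.5),75),"bottle",onz("top",(334,306.5),105),"slicker",onz("top",(460,299.5),75))
print("post head mid", onz("top",(449,200),110))
```

```text
180 [ 518.6 -144.   180. ] [ 518.  -139.9  180. ]
190 [ 517.7 -141.1  190. ] [ 523.3 -142.2  190. ]
tri [ 518.2 -142.8  184.1] [ 519.9 -140.8  183.7]
axis [ 0.70890714 -0.70530182] -44.85393315795725 origin from board [ 518.11374544 -142.55096534]
jar [645.6246567  -62.80092834  75.        ] bottle [426.63214822 -31.00561278 105.        ] slicker [ 435.71243374 -235.19983544   75.        ]
post head mid [ 590.72844844 -214.42760757  110.        ]
```

The pad centre from three methods agrees within about 2 mm: (518,−142.5), with the axis at −45°. The pad height comes out as expected. The neighbours all stand well below the fingertips at pressing height. Next I hover over the pad with the fingers closed, then do one stroke with a force stop.

Run:
```python
from h import *
import math
a=math.radians(38);q=[math.cos(a),math.sin(a),0,0]
P=[518.3,-142.3]
print(env.ik(P+[310],q))
env.reach(P+[310],q); set_gripper(0)
s=env.read_state();print(s['time_s'],s['tool_pos'],s['width'],s['force'])
env.move_l(P+[278],rate=100)
r=env.move_l(P+[235],rate=40,f_stop=30);s=env.read_state()
print(r,s['time_s'],s['tool_pos'],s['force'])
cv2.imwrite("pics/s1.png",viewer.camera("scene"))
env.move_l(P+[282],rate=80);env.hold(.2);s=env.read_state();print(s['time_s'],s['tool_pos'],s['force'])
cv2.imwrite("pics/s1up.png",viewer.camera("scene"))
```

```text
[-2.90091310e-01  2.86151332e-01  1.81717449e+00 -4.44089210e-16
  1.03826684e+00 -4.57452146e-02]
4.4 [ 518.28769788 -142.30579535  310.0075687 ] 0.6295131301965818 [-0.30157665  1.09968321  0.41462277]
True 5.6917 [ 518.79978047 -142.45532407  245.32982066] [-3.53501313  1.28825647  9.72515563]
6.5583 [ 517.96282781 -142.19590274  281.31980977] [ 0.30019729 -0.60596886 -0.05434996]
```

View pics/s1.png

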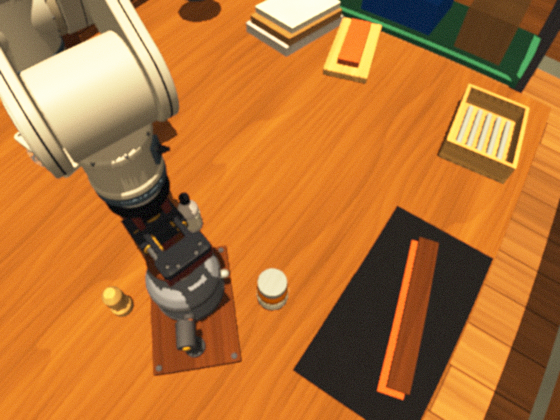

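View pics/s1up.png

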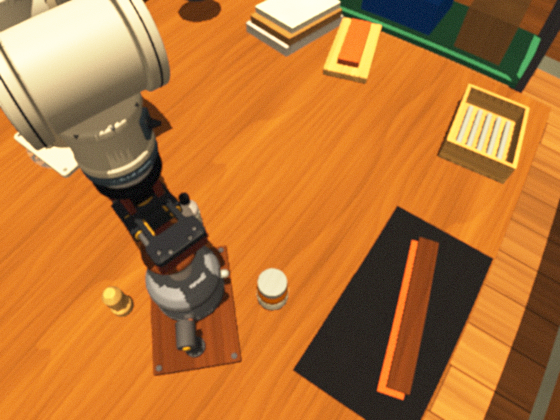

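The force stop triggered with the tips at 165.3 mm, which is 25 mm down and exactly the bottom stop. The post end is visible at about (188,346), unoccluded. I'll continue the strokes and crop that area after each one.

Run:
```python
from h import *
P=[518.3,-142.3]
crop=lambda im:cv2.resize(im[310:370,155:225],None,fx=4,fy=4)[:, :199*1]
crop=lambda im:cv2.resize(im[315:365,165:215],None,fx=4,fy=4,interpolation=cv2.INTER_CUBIC)
ims=[crop(cv2.imread("pics/scene0.png")),crop(cv2.imread("pics/s1up.png"))]
for i in range(2):
    r=env.move_l(P+[235],rate=40,f_stop=30);z=env.read_state()['tool_pos'][2]
    env.move_l(P+[282],rate=80);env.hold(.2);s=env.read_state();print(r,z,s['time_s'],s['force'])
    ims.append(crop(viewer.camera("scene")))
cv2.imwrite("pics/pins.png",np.hstack(ims))
```

```text
True 245.33315892965754 8.325 [ 0.30642282 -0.11040366 -0.90928763]
True 245.33159006437438 10.0917 [ 0.24844901  0.75545243 -0.50610758]
```

View pics/pins.png

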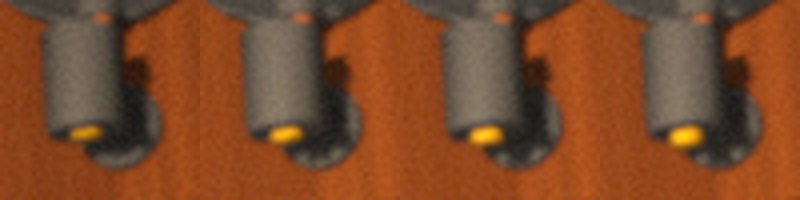

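The pin is brass, at about (186,348), and creeps out a little with each stroke. It hasn't popped yet, so I'll do two more strokes.

Run:
```python
from h import *
P=[518.3,-142.3]
crop=lambda im:cv2.resize(im[315:365,165:215],None,fx=4,fy=4,interpolation=cv2.INTER_CUBIC)
ims=[]
for i in range(2):
    r=env.move_l(P+[235],rate=40,f_stop=30);z=env.read_state()['tool_pos'][2]
    env.move_l(P+[282],rate=80);env.hold(.2);s=env.read_state();print(r,z,s['time_s'],s['force'])
    im=viewer.camera("scene");ims.append(crop(im))
cv2.imwrite("pics/pins2.png",np.hstack(ims));cv2.imwrite("pics/s5.png",im)
```

```text
True 245.40005623506084 11.85 [-0.49007533 -0.00328213  0.4045034 ]
True 245.35176654829016 13.6083 [-1.23171776 -1.00009731  0.00578457]
```

View pics/pins2.png

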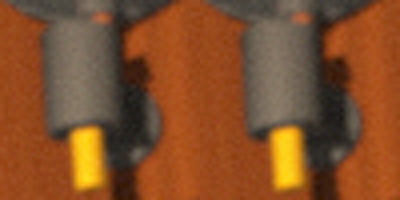

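The pin popped fully out on stroke 4, and stroke 5 left it unchanged. Next I retract and check the pin, pad and neighbours.

Run:
```python
from h import *
P=[518.3,-142.3]
env.move_l(P+[340],rate=120)
env.move_joints([0.9,0.2,1.63,0,1.2,-.02]) if False else env.reach([300,420,340],env.read_state()['orientation'])
env.hold(.3)
A=viewer.camera("scene");B=viewer.camera("top")
cv2.imwrite("pics/fs.png",A);cv2.imwrite("pics/ft.png",B)
s=env.read_state();print(s['time_s'],s['force'])
for n,im,f,rois in [("scene",A,"scene0",dict(pad=(135,220,200,275),jar=(250,262,295,315),bottle=(172,190,208,225),slicker=(98,280,135,320))),("top",B,"top0",dict(pad=(385,205,455,280),jar=(320,150,370,200),bottle=(312,288,348,322),slicker=(430,284,475,315)))]:
    o=cv2.imread(f"pics/{f}.png");d=cv2.absdiff(im,o).max(2)
    for k,(x0,y0,x1,y1) in rois.items():
        sh=cv2.phaseCorrelate(cv2.cvtColor(o,6)[y0:y1,x0:x1].astype(float),cv2.cvtColor(im,6)[y0:y1,x0:x1].astype(float))
        print(n,k,(d[y0:y1,x0:x1]>50).sum(),np.round(sh[0],2))
h=cv2.cvtColor(A,cv2.COLOR_BGR2HSV)[315:370,165:215];m=(h[...,0]>20)&(h[...,0]<35)&(h[...,2]>180)&(h[...,1]>150)
ys,xs=np.nonzero(m);u=(xs[ys==ys.max()].mean()+165,ys.max()+315)
e=onz("scene",u,90)[:2];print("pin end dist",u,np.linalg.norm(e-[518.2,-142.5]))
```

```text
16.85 [0.87702526 0.76265944 0.17124402]
scene pad 0 [-0.04  0.04]
scene jar 0 [0.48 0.02]
scene bottle 0 [-0.1  -0.05]
scene slicker 0 [0.12 0.09]
top pad 0 [-0.01  0.54]
top jar 0 [0.02 0.04]
top bottle 0 [0.03 0.05]
top slicker 0 [0.49 0.02]
pin end dist (np.float64(186.0), np.int64(360)) 142.5001734742816
```

View pics/fs.png

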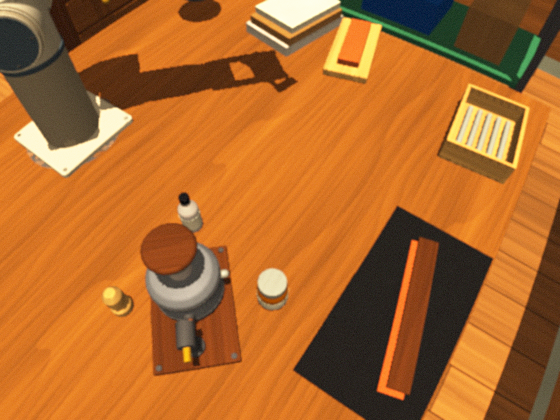

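View pics/ft.png

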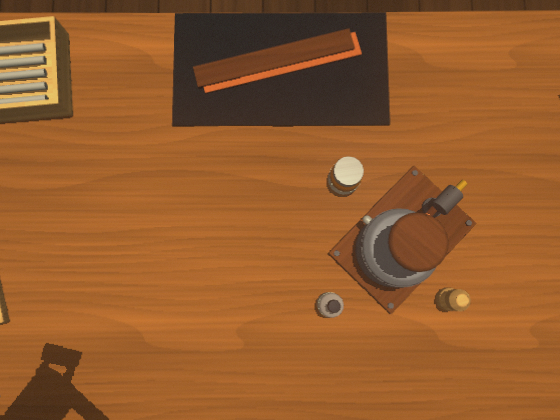

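Both pictures show the pad back up at its first place, scene (169,248), and the pin standing out at scene (187,358) and top (463,184). Nothing else has moved. The scene ray puts the pin end at 142.5 mm, roughly 2 px short of 147, so I'll cross-check it in the top view.

Run:
```python
from h import *
B=cv2.imread("pics/ft.png");o=cv2.imread("pics/top0.png")
d=cv2.absdiff(B,o).max(2)[170:205,445:480]>30
ys,xs=np.nonzero(d);ax=np.array([.709,-.705])
D=[(onz("top",(x+445,y+170),97)[:2]-[518.2,-142.5])@ax for x,y in zip(xs,ys)]
print(len(D),np.percentile(D,[2,50,98,100]))
A=cv2.imread("pics/fs.png");o=cv2.imread("pics/scene0.png")
d=(cv2.absdiff(A,o).max(2)>40)[335:370,178:196]
ys,xs=np.nonzero(d);D=[(onz("scene",(x+178,y+335),90)[:2]-[518.2,-142.5])@ax for x,y in zip(xs,ys)];print(len(D),np.percentile(D,[2,50,98,100]))
```

```text
49 [131.60451421 139.65275137 146.95449528 148.03021289]
147 [124.80492341 137.03170007 150.29989695 151.981107  ]
```

Top view: the pin end is about 147–148 mm out, so it is fully out.

Run:
```python
from h import *
print(workorder.sign_off(), env.read_state()['time_s'])
```

```text
the job is handed in; nothing more can be done
the job is handed in; nothing more can be done
```

The reservoir is pumped up: the indicator pin stands fully out, the pad is back up, and the job is handed in. I pressed the pad with closed fingertips for five full strokes, each down to the 25 mm bottom stop and fully released. The pin popped out on the fourth stroke and stayed out through the fifth. I then moved the arm clear; the clock read 16.9 s at the final check.

- **Pin:** the top view puts its end about 147–148 mm from the plunger's axis, against 147 mm for fully out. The scene view disagreed: a colour mask gave 142.5 mm and image differencing gave about 150–152 mm. At about 2 mm per pixel, I took both as measurement error around 147 mm.
- **Pad, jar, bottle and slicker:** comparing before and after pictures showed no changed pixels around any of them. Three image-shift readings came out near 0.5 px, but each was in one view only and the other view showed no shift of that size, so I took them as noise.

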